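# Dock the vial block and hold the sprung incubator hood just below its balance point

### The arm

A 6-joint arm with a two-finger parallel gripper is mounted at the origin on a cart in front of the work surface, level with it; the furniture and walls round the work are solid. World frame = base frame: x ahead of the robot, y to its left, z up, the work surface at z = 0. Lengths are in m, angles in rad, forces in N, time in s.
With the tool pointing down it reaches from about 0.275 to 0.85 m from the base axis. Payload 19 kg.
Tool frame: the origin (TCP) lies at the very end of the fingers, on their centre line; the grasp point (between the pads) lies 19 mm behind it; z points along the fingers, y is the line along which they close (so a half turn about z gives the same grasp; the last joint's range is limited). The gripper opens to 85 mm and grips with 20 to 120 N. Pads are 22 mm wide; open, the fingers measure 114 mm over their backs; the gripper's body (76 mm by 85 mm) begins 54 mm behind the grasp point. The pads swing forward as they close: fully open they stand 13 mm farther back than shut.
Start: joints at [1.024, 0.15, 1.437, -0, 1.554, -0.134], TCP at [0.231, 0.527, 0.231] pointing down, gripper open.
Joint ranges: [-2.8, 2.8], [-0.68, 2.1], [0.12, 2.68], [-1.39, 4.53], [0.16, 2.79], [-2.81, 2.81]. Speed limits (rad/s): [1.89, 1.89, 2.22, 3.01, 3.01, 3.01].

### API

Orientations are given as [roll, pitch, yaw] about the fixed x, y, z axes, in that order (R = Rz(yaw) Ry(pitch) Rx(roll)).
In Python, from workcell import env gives the robot as it stands.
- The arm moves only by the tool apply_moves, never from a script. Its argument "steps" is a list of rows, each a list of 7 numbers: the shift along the tool's x, y, z in m, then the turn, a rotation vector about the tool's x, y, z in degrees, then the opening, from 0 (shut) to 1 (fully open). In form: [[tx, ty, tz, wx, wy, wz, hand], ...]. A call has 1 to 10 rows; each row shifts and turns the commanded pose from where the row before left it, along the tool's axes as they then stand; what a row does not reach is not made up. A row lasts 1/10 s, in which the tool goes at most 50 mm and 8.59 degrees, less where a joint would pass 70% of its speed; a pose out of reach is approached as far as the arm can. A call is refused whole if a number of a shift passes 0.05 or a number of a turn 8.59, either way. A call with a gripper value outside its range is refused whole. The fingers move at their own pace and stop on an object; "squeeze" is the grip in N (left out, the last holds). Time passes only in rows, so rows that do not move let the fingers close. It gives the time, the measured TCP pose, the force, the opening and the grip force at its end, in the units of the state.
- env.read_state(): the state, without advancing time (a new reading comes with each control period).
- env.camera(name): name is "scene" or "side" or "wrist"; returns a dict with "img" (384x512x3 uint8, blue, green, red), "mtx" (3x3 intrinsics, pixels), "rvec" (rotation vector, rad) and "tvec" (3), from world to camera coordinates, as OpenCV has them; the wrist camera has in their place "hand_eye" (4x4, takes a point from camera to tool coordinates, whose origin is the TCP and whose axes are the flange's). Camera axes: x right, y down, z forward; pixel columns grow to the right and rows downward; lengths in m; the calibration is good to about 2 mm. The wrist camera is an equidistant fisheye: a pixel r from the principal point sees the ray r / f radians off the axis. A picture is of the moment at which its call begins: read the wrist's pose just before it. There is no depth.
- env.close_job(): hands the job in; it is judged then, once.
The state is a dict: "t": time; "joint_positions": joint angles; "joint_velocities": joint speeds; "effort": joint torques, N m; "tcp_pos": TCP position; "tool_rot": TCP orientation; "ft_force": force on the tool from outside, world axes, zero at the start; "moment": the same for the moment, N m; "finger_gap": opening from 0.0 (shut) to 1.0 (fully open); "gripper_force": force on a finger pad.
Only numpy, scipy, OpenCV 4.12 (cv2) and the standard library are available. Lean on these libraries where they do the work, as an engineer would, in place of code of your own. Each camera call takes 0.05 s, during which the arm holds its last target. There are 200 camera calls.

### The job

I want to move the warm vials out of the incubator. Set the red vial block fully down on the two pegs of the loading deck at the incubator's left side and let go of it, then take the blue-grey hood by its bar and raise it past its balance point (clearly past the red line of the dial, but never up to its end stop), then ease it back down and hold it still just below the balance point, with the pointer within the green band so that it would fall shut by itself if released. Finish while still holding the hood there, and leave the other things on the desk where they are.

Things in the scene. Friction and masses are not known exactly. Their poses are not given: they have to be found in the camera images.
- block_grip (a point): Middle of the upright metal fin (12 mm thick along x, 56 mm long along y) on top of the loose red vial block, 72 mm above the block's underside; the fin rises from the block's top (45 mm) to 85 mm. Block 80 x 110 mm (x, y), about 0.45 kg, six open wells beside the fin. z up, y along the fin. Works either way round (half turn about z).
- block_foot (a point): Centre of the vial block's underside, straight below block_grip, same axes. In the underside are two round holes at y = -35 and +35 mm, 11 mm wide, 18 mm deep, with 2 mm chamfers.
- seat (a point): Middle of the pad on the incubator's loading deck, 30 mm above the desk: block_foot lies here when fully seated, block y along this y (either way round). Pegs 8 mm thick, 14 mm high, tapered in the top 4 mm, stand on the pad at y = -35 and +35 mm. The incubator is fixed to the desk, upright, with some yaw; x to its back, y to its left, z up.
- hood_hinge (a point): Middle of the hood's hinge axis (along y) at the back of the incubator, 100 mm above the desk; same axes as seat. The hood's front goes up, then back. The chamber below is 205 x 200 mm (x, y); its front wall lies about 200 mm towards -x.
- hood_handle (a point): Middle of the hood's round grip bar, 12 mm thick, along y, straight over 104 mm, 42 mm off the hood's front edge on stays at y = -60 and +60 mm, free all round; can be gripped from above across its thickness. With the hood shut it is 248 mm in front of (-x) and 17 mm above the hinge axis; it swings, and the point turns, with the hood.
- hood (a joint): Hood angle, rad: 0 shut (level), grows opening, stop 1.60. Blue-grey, 206 x 206 x 36 mm, 0.8 kg, sprung: below the balance point 1.00 (57 deg) it falls shut, above it the spring drives it to the stop; under 4 N at the bar. On its left by the hinge a 124 mm white dial has a red line at 1.00 and a green band 0.76 to 0.96; the black pointer turns with the hood, level when shut.
- amber_bottle: Bystander: amber reagent bottle, 48 mm wide and 98 mm high, upright right of the incubator; origin at the centre of its underside.
- bench_timer: Bystander: white timer, 36 x 66 x 56 mm, near the desk's front edge; origin at the centre of its underside.
- small_dish: Bystander: clear small dish, 60 mm wide and 13 mm high, right of the incubator; origin at the centre of its underside.
- red_marker: Bystander: marker pen with red cap, 137 mm long and 12 mm thick, lying left of the vial block; origin at its middle, on the desk.

How it is judged:
On the way, in this order (a step that is already met when the one before it is completed fails the run):
1. the vial block sits fully down on both pegs and is let go (horizontal distance between block_foot and seat below 0.004 m and z of block_foot in the frame of seat below 0.003 m and angle between the y axis of block_foot and the y axis of seat, either way round below 0.08 rad and contact force between the fingers and vial_block below 0.1 N), for 0.2 s.
2. the hood is raised clearly past its balance point (over 1.06 rad) (value of joint hood above 1.06 rad), for 0.1 s.
At the end, for the whole second after the job is handed in: The fingers hold the hood still (under 0.05 rad/s, contact over 0.2 N) between 0.75 and 0.97 rad, just below its balance point at 1.00 rad, and the vial block still sits on the pegs (within 4 mm sideways, 3 mm in height and 0.08 rad) (value of joint hood between 0.75 and 0.97 rad and velocity of joint hood between -0.05 and 0.05 rad/s and contact force between the fingers and hood above 0.2 N and horizontal distance between block_foot and seat below 0.004 m and z of block_foot in the frame of seat below 0.003 m and angle between the y axis of block_foot and the y axis of seat, either way round below 0.08 rad); the arm keeps its last pose, push and grip.
It fails at once if the hood flies up to its end stop (over 1.5 rad) (value of joint hood above 1.5 rad).
It fails at once if a bystander is moved by more than 30 mm (distance of any of amber_bottle, bench_timer, small_dish, red_marker from where it was at the start of the episode above 0.03 m).
It also fails if it takes over 53 s, if anything falls off the work surface, if the arm or the gripper's body presses on something with over 40 N, if the wrist force passes 120 N, or if a joint passes its speed limit or range.

## Working session

There is one attempt and no reset: what is moved stays moved. The work goes in short steps, Python scripts to look and compute and a tool call to move; the robot and the scene stay as the last step left them, time stands still between calls to the robot, and variables do not carry over. Pictures are saved under pics/ and viewed, at most 10 in all, crops included, and the job is handed in when it is done.

Besides the shell and the picture viewer there is one more tool, called after ">>>" as a command line: name --pt "numbers of a row" for each row, then --argument value for the rest. apply_moves: Moves the arm, as the interface text tells. Its arguments: {"type":"object","properties":{"steps":{"type":"array","items":{"type":"array","items":{"type":"number"}}},"squeeze":{"type":"number"}},"required":["steps"]}

```bash
mkdir -p pics; ls
python3 - <<'E'
from workcell import env
import cv2,numpy as np
s=env.read_state();print({k:np.round(v,3).tolist() for k,v in s.items()})
a=[]
for n in("scene","side","wrist"):
    c=env.camera(n);cv2.imwrite(f"pics/{n}0.png",c["img"]);
    print(n,{k:np.round(v,4).tolist() for k,v in c.items() if k!="img"})
E
```

```text
pics
{'t': 0.0, 'joint_positions': [1.024, 0.151, 1.438, -0.0, 1.554, -0.134], 'joint_velocities': [-0.001, 0.001, -0.001, 0.0, 0.0, -0.0], 'effort': [-0.0, -71.306, -57.086, -0.0, 0.009, 0.0], 'tcp_pos': [0.231, 0.526, 0.231], 'tool_rot': [-3.14, -0.0, 2.729], 'ft_force': [-0.43, 0.345, 0.74], 'moment': [-0.022, -0.003, -0.04], 'gripper_force': 0.0, 'finger_gap': 1.001}
scene {'mtx': [[380.0839, 0.0, 258.3964], [0.0, 380.0839, 186.1801], [0.0, 0.0, 1.0]], 'rvec': [2.0397, -0.4888, 0.2901], 'tvec': [-0.4659, 0.2243, 1.0412]}
side {'mtx': [[386.7432, 0.0, 251.7393], [0.0, 386.7432, 188.3373], [0.0, 0.0, 1.0]], 'rvec': [0.7862, -2.5375, 1.1917], 'tvec': [0.4636, 0.2775, 1.1239]}
wrist {'mtx': [[297.3186, 0.0, 258.3877], [0.0, 297.3186, 193.1062], [0.0, 0.0, 1.0]], 'hand_eye': [[-0.0013, -0.9611, -0.2763, 0.069], [1.0, -0.0014, 0.0002, 0.0004], [-0.0006, -0.2763, 0.9611, -0.1423], [0.0, 0.0, 0.0, 1.0]]}
```

View pics/scene0.png

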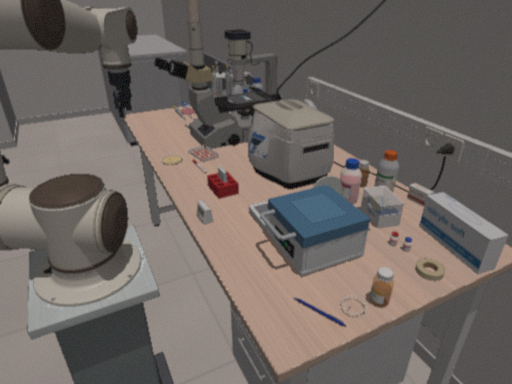

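View pics/side0.png

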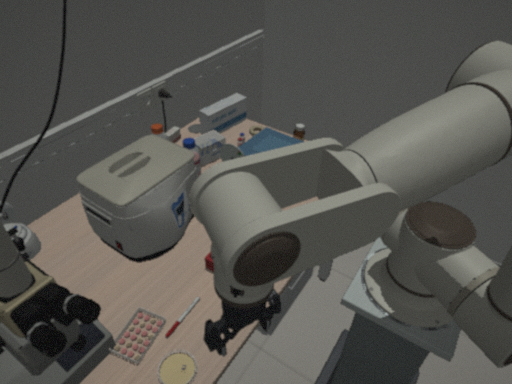

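View pics/wrist0.png

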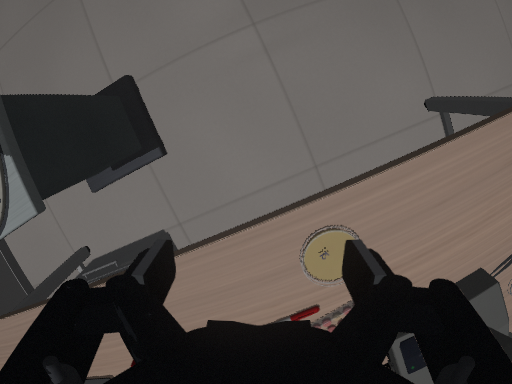

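The scene view shows the red block at about (223,185), the timer at (204,212), and the incubator with its hood at about (320,215) and bar near (272,240). The side view is blocked by the arm. I'll zoom in on the scene view and work out rough positions.

```bash
cat > h.py <<'E'
import numpy as np,cv2
from scipy.spatial.transform import Rotation as Ro
def hand(s):
    T=np.eye(4);T[:3,:3]=Ro.from_euler('xyz',s['tool_rot']).as_matrix();T[:3,3]=s['tcp_pos'];return T
def ray(c,uv,T=None):
    """origin, unit direction (world) of pixel; T = tool pose for the wrist camera"""
    K=c['mtx'];x=(uv[0]-K[0,2])/K[0,0];y=(uv[1]-K[1,2])/K[1,1]
    if T is None:
        R=cv2.Rodrigues(np.float64(c['rvec']))[0];d=R.T@[x,y,1];return -R.T@np.ravel(c['tvec']),d/np.linalg.norm(d)
    th=np.hypot(x,y);k=np.sin(th)/max(th,1e-9);W=T@np.array(c['hand_eye'])
    return W[:3,3],W[:3,:3]@[x*k,y*k,np.cos(th)]
def on(r,z): o,d=r;return o+d*(z-o[2])/d[2]
def proj(c,p,T=None):
    if T is None: return cv2.projectPoints(np.float64([p]),c['rvec'],np.float64(c['tvec']),c['mtx'],None)[0].ravel()
    q=np.linalg.inv(T@np.array(c['hand_eye']))@np.append(p,1);th=np.arctan2(np.hypot(*q[:2]),q[2]);K=c['mtx']
    return K[:2,2]+K[0,0]*th*q[:2]/np.hypot(*q[:2])
def meet(rs):
    A=sum(np.eye(3)-np.outer(d,d) for o,d in rs);b=sum((np.eye(3)-np.outer(d,d))@o for o,d in rs);p=np.linalg.solve(A,b)
    return p,max(np.linalg.norm(np.cross(p-o,d)) for o,d in rs)
def snap(n,f=None):
    from workcell import env
    s=env.read_state();c=env.camera(n)
    if f: cv2.imwrite(f'pics/{f}.png',c['img'])
    return c,hand(s)
E
python3 - <<'E'
from h import *
c,_=snap("scene")
cv2.imwrite('pics/sc1.png',cv2.resize(c['img'][150:290,180:380],None,fx=4,fy=4,interpolation=cv2.INTER_CUBIC))
for uv,z in [((223,185),.045),((204,212),.03),((265,245),.117),((310,205),.12),((340,255),.06)]: print(uv,on(ray(c,uv),z).round(3))
E
```

```text
(223, 185) [0.478 0.191 0.045]
(204, 212) [0.365 0.077 0.03 ]
(265, 245) [ 0.408 -0.26   0.117]
(310, 205) [ 0.61  -0.158  0.12 ]
(340, 255) [ 0.599 -0.322  0.06 ]
```

View pics/sc1.png

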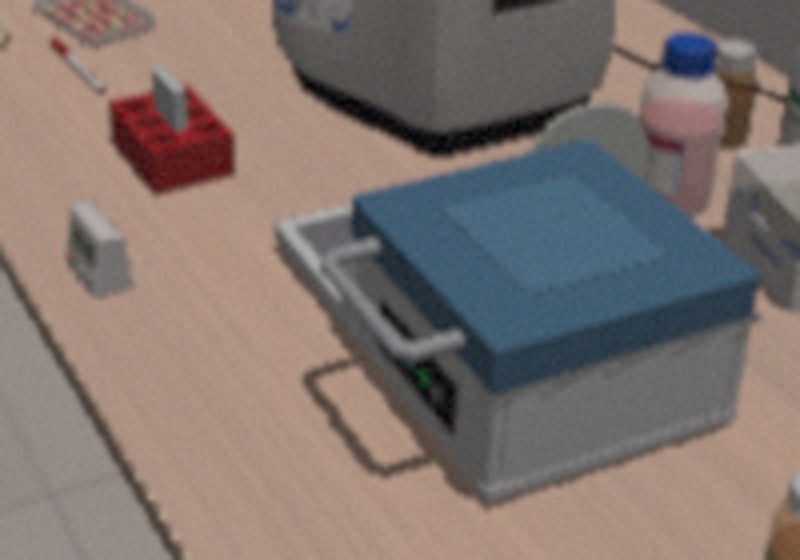

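>>> apply_moves --pt "-0.03 -0.02 -0.03 0 0 0 1" --pt "-0.039 -0.0275 -0.011 0 0 0 1" --pt "-0.039 -0.0275 -0.011 0 0 0 1" --pt "-0.039 -0.0275 -0.011 0 0 0 1" --pt "-0.039 -0.0275 -0.011 0 0 0 1" --pt "-0.039 -0.0275 -0.011 0 0 0 1" --pt "-0.039 -0.0275 -0.011 0 0 0 1" --pt "-0.039 -0.0275 -0.011 0 0 0 1" --pt "-0.039 -0.0275 -0.011 0 0 0 1" --pt "-0.039 -0.0275 -0.011 0 0 0 1"

```text
t: 1.2
tcp_pos: [0.4729, 0.1269, 0.3608]
tool_rot: [3.142, 0.0, 2.729]
ft_force: [0.8, 0.9, 0.7]
finger_gap: 1.0
gripper_force: 0.0
```

>>> apply_moves --pt "0 0 0 0 0 -8 1" --pt "0 0 0 0 0 -8 1" --pt "0 0 0 0 0 -7.5 1" --pt "0 0 0 0 0 0 1"

```text
t: 1.6
tcp_pos: [0.4724, 0.1287, 0.3602]
tool_rot: [-3.141, -0.0, 3.141]
ft_force: [-0.1, -0.2, -0.4]
finger_gap: 1.0
gripper_force: 0.0
```

Run:
```python
from h import *
c,T=snap("wrist","w1");print(T.round(3).tolist());np.save('T1',T)
c,T=snap("side","s1")
cv2.imwrite('pics/both1.png',np.hstack([cv2.resize(cv2.imread('pics/w1.png'),(800,600))]))
```

```text
[[-1.0, 0.0, -0.0, 0.472], [0.0, 1.0, -0.0, 0.129], [0.0, -0.0, -1.0, 0.36], [0.0, 0.0, 0.0, 1.0]]
```

View pics/both1.png

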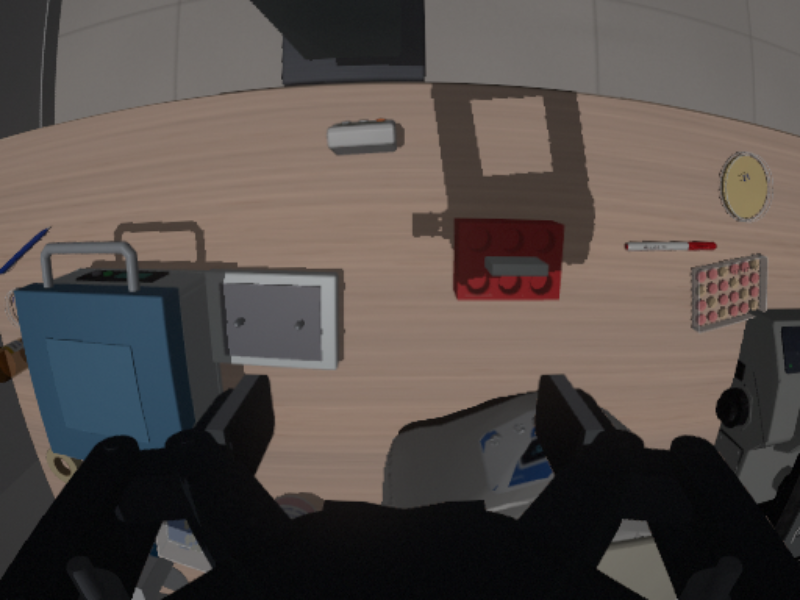

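The wrist view shows the following (800-px scale): block at (508,258) with its fin at (517,266), deck pad with pegs at (240,322) and (300,325), hood bar at (45–135, 245), timer at (362,135), and marker at (670,245). Next I'll take first estimates from this view.

```bash
cat >> h.py <<'E'
def redblk(img):
    """red block mask, and the fin: grey blob inside its hull"""
    h=cv2.cvtColor(img,cv2.COLOR_BGR2HSV);m=(((h[...,0]<8)|(h[...,0]>172))&(h[...,1]>150)&(h[...,2]>40)).astype(np.uint8)
    m=cv2.morphologyEx(m,cv2.MORPH_CLOSE,np.ones((3,3)))
    cs=cv2.findContours(m,0,2)[0];k=max(cs,key=cv2.contourArea);hull=np.zeros_like(m);cv2.fillConvexPoly(hull,cv2.convexHull(k),1)
    g=((hull>0)&(h[...,1]<90)).astype(np.uint8);g=cv2.morphologyEx(g,cv2.MORPH_OPEN,np.ones((2,2)))
    fs=cv2.findContours(g,0,2)[0];f=max(fs,key=cv2.contourArea)
    return k,f
E
python3 - <<'E'
from h import *
c,_=snap("wrist");T=np.load('T1.npy');im=c['img']
k,f=redblk(im);print('fin',cv2.boundingRect(f),cv2.minAreaRect(f),'block',cv2.minAreaRect(k))
S=1/1.5625
fin=np.array([on(ray(c,p,T),.085) for p in cv2.boxPoints(cv2.minAreaRect(f))]);print(fin.round(3))
# pad: peg blobs, deviation from local median in the deck window
g=cv2.cvtColor(im,cv2.COLOR_BGR2GRAY);w=g[180:232,142:210];print(np.median(w))
d=cv2.absdiff(g,cv2.medianBlur(g,15))[185:228,146:204];_,b=cv2.threshold(d,18,255,0)
n,_,st,ce=cv2.connectedComponentsWithStats(b)
for i in range(1,n): print('pad blob',st[i],(ce[i]+[146,185]).round(1))
for p in [(240,322),(300,325)]: print('peg',on(ray(c,np.array(p)*S,T),.040).round(3))
for p in [(222,275),(338,270),(342,367),(216,363)]: print('deck',on(ray(c,np.array(p)*S,T),.03).round(3))
for p in [(47,248),(133,248)]: print('bar',on(ray(c,np.array(p)*S,T),.117).round(3))
cv2.imwrite('pics/c2.png',np.hstack([cv2.resize(im[165:245,130:230],(400,320),interpolation=2),cv2.resize(im[130:210,280:380],(400,320),interpolation=2)]))
E
```

```text
fin (311, 165, 41, 12) ((331.0, 170.5), (11.0, 40.0), 90.0) block ((325.5, 165.0), (50.0, 69.0), 90.0)
[[0.481 0.204 0.085]
 [0.481 0.265 0.085]
 [0.497 0.266 0.085]
 [0.498 0.205 0.085]]
89.0
pad blob [55  0  3  3  6] [202.3 185.7]
pad blob [ 5 19  6  6 25] [153.5 206. ]
pad blob [44 19  6  7 24] [192.2 207.3]
pad blob [ 0 36  1  7  7] [146. 224.]
peg [ 0.559 -0.051  0.04 ]
peg [0.562 0.018 0.04 ]
deck [ 0.508 -0.071  0.03 ]
deck [0.505 0.06  0.03 ]
deck [0.615 0.059 0.03 ]
deck [ 0.614 -0.092  0.03 ]
bar [ 0.455 -0.245  0.117]
bar [ 0.461 -0.127  0.117]
```

View pics/c2.png

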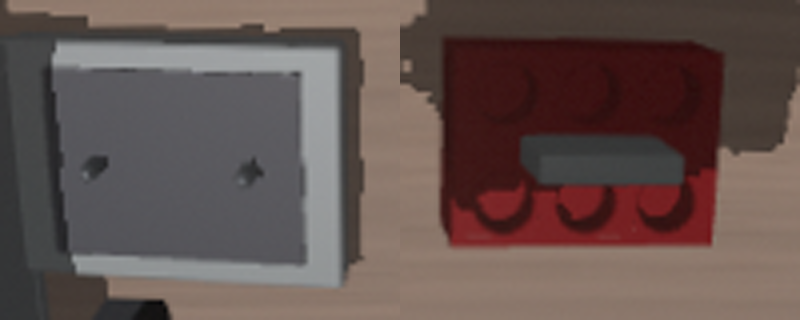

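The pad's pegs are 69 mm apart, which fits the given 70 mm. The fin's top face is the brighter lower strip at native (333,172), along world y. I'll move in above the fin for a second view.

>>> apply_moves --pt "-0.005 0.027 0.04 0 0 0 1" --pt "-0.005 0.027 0.04 0 0 0 1" --pt "-0.005 0.027 0.04 0 0 0 1" --pt "-0.005 0.027 0.04 0 0 0 1" --pt "0 0 0 0 0 0 1" --pt "0 0 0 0 0 0 1"

```text
t: 2.35
tcp_pos: [0.4924, 0.237, 0.2]
tool_rot: [-3.141, -0.001, 3.138]
ft_force: [0.8, -1.2, 0.8]
finger_gap: 0.999
gripper_force: 0.0
```

Run:
```python
from h import *
c,T=snap("wrist","w2");im=c['img'];np.save('T2',T);print(T.round(3).tolist())
k,f=redblk(im);print('fin',cv2.boundingRect(f),cv2.minAreaRect(f),'blk',cv2.minAreaRect(k))
x,y,w,h=cv2.boundingRect(k);x=max(x-15,0);y=max(y-15,0);cr=im[y:y+h+40,x:x+w+30];s=min(800/cr.shape[1],600/cr.shape[0]);print(x,y,s)
cv2.imwrite('pics/c3.png',cv2.resize(cr,None,fx=s,fy=s,interpolation=2))
```

```text
[[-1.0, 0.003, -0.001, 0.492], [0.003, 1.0, -0.001, 0.237], [0.001, -0.001, -1.0, 0.2], [0.0, 0.0, 0.0, 1.0]]
fin (230, 173, 62, 22) ((260.5, 183.5), (21.0, 61.0), 90.0) blk ((259.0, 174.5), (77.0, 106.0), 90.0)
191 121 5.084745762711864
```

View pics/c3.png

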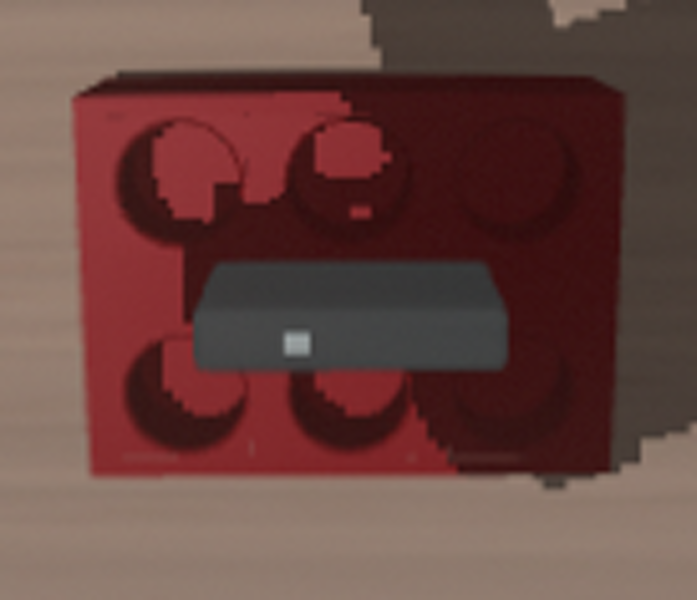

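The block's top runs from (75,95) to (612,473) in the crop, with the fin top centred at crop (351,339), which is native (260.0,187.7). It lines up with the tool's axes. I'll triangulate the fin from the two views.

Run:
```python
from h import *
c,_=snap("wrist");T1,T2=np.load('T1.npy'),np.load('T2.npy');S=5.0847
P=lambda u,v:(191+u/S,121+v/S)
print('fin meet',meet([ray(c,(333,172),T1),ray(c,P(351,339),T2)]))
for p in[(195,308),(507,308),(507,370),(195,370)]:print('fin top',on(ray(c,P(*p),T2),.085).round(4))
for p in[(75,95),(624,95),(612,471),(92,475)]:print('blk top',on(ray(c,P(*p),T2),.045).round(4))
```

```text
fin meet (array([0.49208193, 0.23825124, 0.08395023]), np.float64(0.0004173622757217221))
fin top [0.4864 0.2109 0.085 ]
fin top [0.4867 0.2658 0.085 ]
fin top [0.498  0.2661 0.085 ]
fin top [0.4978 0.2106 0.085 ]
blk top [0.4524 0.1839 0.045 ]
blk top [0.4528 0.293  0.045 ]
blk top [0.5319 0.2936 0.045 ]
blk top [0.5323 0.1837 0.045 ]
```

>>> apply_moves --pt "0 0 0 0 0 8.5 1" --pt "0 0 0 0 0 8.5 1" --pt "0 0 0 0 0 8.5 1" --pt "0 0 0 0 0 8.5 1" --pt "0 0 0 0 0 8.5 1" --pt "0 0 0 0 0 8.5 1" --pt "0 0 0 0 0 8.5 1" --pt "0 0 0 0 0 8.5 1" --pt "0 0 0 0 0 8.5 1" --pt "0 0 0 0 0 8.5 1"

```text
t: 3.45
tcp_pos: [0.4933, 0.236, 0.2023]
tool_rot: [3.139, -0.0, 1.647]
ft_force: [0.5, -0.1, 0.1]
finger_gap: 1.0
gripper_force: 0.0
```

>>> apply_moves --pt "0 0 0 0 0 4.8 1" --pt "0.0015 0 0.04 0 0 0 1" --pt "0 0 0.04 0 0 0 1" --pt "0 0 0.03 0 0 0 1" --pt "0 0 0 0 0 0 1" --pt "0 0 0 0 0 0 1"

```text
t: 4.05
tcp_pos: [0.4935, 0.2379, 0.0923]
tool_rot: [3.14, -0.0, 1.57]
ft_force: [-0.4, 0.4, -0.1]
finger_gap: 1.001
gripper_force: 0.0
```

>>> apply_moves --pt "0 -0.0015 0.02 0 0 0 1" --pt "0 0 0.0193 0 0 0 1" --pt "0 0 0 0 0 0 1" --pt "0 0 0 0 0 0 0.4" --pt "0 0 0 0 0 0 0" --pt "0 0 0 0 0 0 0" --pt "0 0 0 0 0 0 0" --pt "0 0 0 0 0 0 0" --pt "0 0 0 0 0 0 0" --squeeze 60

```text
t: 4.95
tcp_pos: [0.4911, 0.2383, 0.0514]
tool_rot: [3.142, 0.0, 1.572]
ft_force: [-3.3, -1.5, 5.5]
finger_gap: 0.134
gripper_force: 59.0
```

Run:
```python
from h import *
c,_=snap("wrist");T1,T2=np.load('T1.npy'),np.load('T2.npy')
im=cv2.imread('pics/w2.png');im1=cv2.imread('pics/w1.png');sc,_=snap('scene','sc2')
for p in[(.559,-.051,.04),(.562,.018,.04)]:print(proj(c,p,T1).round(1),proj(c,p,T2).round(1),proj(sc,p).round(1))
a=proj(c,(.5605,-.016,.035),T2).astype(int);b=proj(sc,(.56,-.016,.035)).astype(int);print(a,b)
def crop(i,q,f,w=50,h=40):
    x,y=max(q[0]-w,0),max(q[1]-h,0);print(x,y);return cv2.resize(i[y:y+2*h,x:x+2*w],(400,320),interpolation=2)
cv2.imwrite('pics/c4.png',np.hstack([crop(im,a,4),crop(sc['img'],b,4)]))
```

```text
[153.  206.8] [ 45.1 229.7] [275.8 214.1]
[191.6 208.8] [ 84.5 234.3] [266.4 203.5]
[ 66 230] [270 209]
16 190
220 169
```

View pics/c4.png

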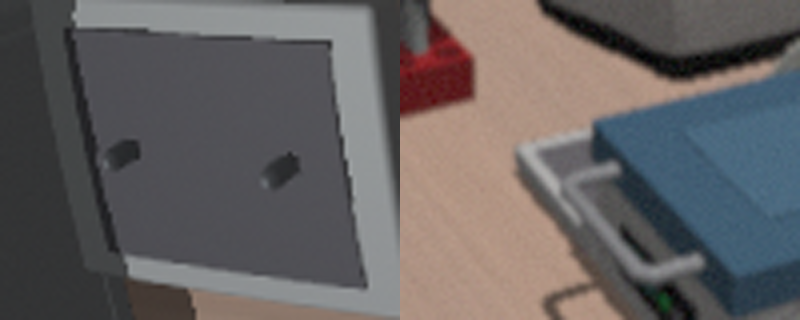

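The pegs' tops show at crop (106,161) and (268,183), with their bases up and to the right of them. The bar hides the deck from the scene camera, so I'll triangulate the tops and bases from the two wrist views.

Run:
```python
from h import *
c,_=snap("wrist");T1,T2=np.load('T1.npy'),np.load('T2.npy')
D={'Ltop':((152,209),(42.5,230.25),.044),'Lbase':((155.5,205),(49.8,227.5),.03),'Rtop':((191,210.5),(83,235.7),.044),'Rbase':((194.5,205.8),(89.25,230),.03)}
for n,(a,b,z) in D.items():
    r1,r2=ray(c,a,T1),ray(c,b,T2);p,e=meet([r1,r2]);print(n,p.round(4),round(e,4),'planes',on(r1,z).round(4),on(r2,z).round(4))
# pad corners and deck edge in w1 (c2 crop: 4x at 130,165), w2 (4x at 16,190)
for a,b in [((300,73),(330,42)),((306,265),(366,288)),((55,66),(70,30)),((72,255),(120,255))]:
    r1=ray(c,(130+a[0]/4,165+a[1]/4),T1);r2=ray(c,(16+b[0]/4,190+b[1]/4),T2);print('pad',on(r1,.03).round(4),on(r2,.03).round(4),meet([r1,r2])[0].round(3))
print(env.read_state()['tcp_pos']) if 0 else None
```

```text
Ltop [ 0.5594 -0.0512  0.0454] 0.0016 planes [ 0.5616 -0.0517  0.044 ] [ 0.5583 -0.0525  0.044 ]
Lbase [ 0.5592 -0.0495  0.0304] 0.0003 planes [ 0.559  -0.0497  0.03  ] [ 0.5597 -0.0499  0.03  ]
Rtop [0.5632 0.0174 0.0432] 0.0006 planes [0.5636 0.0177 0.044 ] [0.5622 0.018  0.044 ]
Rbase [0.5592 0.0215 0.0322] 0.0001 planes [0.56  0.021 0.03 ] [0.5601 0.02   0.03  ]
pad [0.5206 0.0414 0.03  ] [0.5202 0.0425 0.03  ] [0.521 0.041 0.027]
pad [0.6068 0.0391 0.03  ] [0.6053 0.0383 0.03  ] [0.605 0.039 0.031]
pad [ 0.5166 -0.0674  0.03  ] [ 0.5165 -0.0703  0.03  ] [ 0.515 -0.065  0.035]
pad [ 0.6044 -0.0699  0.03  ] [ 0.6021 -0.0717  0.03  ] [ 0.602 -0.069  0.033]
```

>>> apply_moves --pt "0 0 -0.02 0 0 0 0" --pt "0 0 -0.04 0 0 0 0" --pt "0 0 -0.04 0 0 0 0" --pt "-0.03 0.009 -0.02 0 0 0 0" --pt "-0.04 0.01 0 0 0 0 0" --pt "-0.04 0.01 0 0 0 0 0" --pt "-0.04 0.01 0 0 0 0 0" --pt "-0.04 0.01 0 0 0 0 0" --pt "-0.035 0.01 0 0 0 0 0" --pt "-0.03 0.01 0 0 0 0 0"

```text
t: 6.1
tcp_pos: [0.5602, -0.0186, 0.1706]
tool_rot: [-3.141, 0.0, 1.571]
ft_force: [-0.0, 0.7, -5.1]
finger_gap: 0.131
gripper_force: 59.5
```

>>> apply_moves --pt "0 0 0 0 0 2 0" --pt "0 0 0 0 0 0 0" --pt "0 0 0 0 0 0 0" --pt "0 0 0 0 0 0 0"

```text
t: 6.5
tcp_pos: [0.5601, -0.016, 0.1709]
tool_rot: [-3.141, -0.0, 1.538]
ft_force: [0.2, -0.1, -5.1]
finger_gap: 0.13
gripper_force: 59.5
```

>>> apply_moves --pt "0 0 0.03 0 0 0 0" --pt "0 0 0.03 0 0 0 0" --pt "0 0 0.01 0 0 0 0" --pt "0 0 0.004 0 0 0 0" --pt "0 0 0.004 0 0 0 0" --pt "0 0 0.002 0 0 0 0" --pt "0 0 0 0 0 0 0"

```text
t: 7.2
tcp_pos: [0.5609, -0.017, 0.0919]
tool_rot: [3.14, 0.001, 1.537]
ft_force: [1.7, -2.7, -3.5]
finger_gap: 0.132
gripper_force: 59.8
```

>>> apply_moves --pt "0 0 0.003 0 0 0 0" --pt "0 0 0.003 0 0 0 0" --pt "0 0 0.002 0 0 0 0" --pt "0 0 0 0 0 0 0"

```text
t: 7.6
tcp_pos: [0.5607, -0.0174, 0.0832]
tool_rot: [3.141, 0.001, 1.537]
ft_force: [1.5, -7.3, -7.0]
finger_gap: 0.13
gripper_force: 59.5
```

>>> apply_moves --pt "-0.001 0 0.001 0 0 0 0" --pt "0 0 0.001 0 0 0 0" --pt "0 0 0.001 0 0 0 0" --pt "0 0 0 0 0 0 0"

```text
t: 8.0
tcp_pos: [0.5607, -0.0183, 0.0814]
tool_rot: [3.14, 0.001, 1.537]
ft_force: [-5.5, -6.0, 14.4]
finger_gap: 0.128
gripper_force: 62.3
```

>>> apply_moves --pt "0 0 0 0 0 0 0.4" --pt "0 0 0 0 0 0 0.8" --pt "0 0 0 0 0 0 1" --pt "0 0 0 0 0 0 1" --pt "0 0 0 0 0 0 1" --pt "0 0 -0.02 0 0 0 1" --pt "0 0 -0.04 0 0 0 1" --pt "0 0 -0.05 0 0 0 1" --pt "0 0 -0.05 0 0 0 1" --pt "0 0 0 0 0 0 1"

```text
t: 9.0
tcp_pos: [0.5622, -0.0179, 0.2471]
tool_rot: [3.132, 0.001, 1.537]
ft_force: [1.1, -0.7, -0.3]
finger_gap: 0.995
gripper_force: 0.0
```

Run:
```python
from h import *
c,T=snap("wrist","w5");np.save('T5',T);print(T.round(4).tolist())
k,f=redblk(c['img']);print('fin',cv2.minAreaRect(f),'blk',cv2.minAreaRect(k),[on(ray(c,p,T),.115).round(4).tolist() for p in cv2.boxPoints(cv2.minAreaRect(f))])
cv2.imwrite('pics/v5.png',cv2.resize(c['img'],(800,600),interpolation=2))
```

```text
[[0.0339, 0.9994, 0.0096, 0.5622], [0.9994, -0.0339, -0.0017, -0.0179], [-0.0013, 0.0097, -1.0, 0.2471], [0.0, 0.0, 0.0, 1.0]]
fin ((256.5, 182.5), (61.0, 11.0), 90.0) blk ((255.5, 173.0), (98.0, 73.0), 90.0) [[0.5588, 0.0131, 0.115], [0.569, 0.0128, 0.115], [0.5671, -0.0473, 0.115], [0.5563, -0.0468, 0.115]]
```

View pics/v5.png

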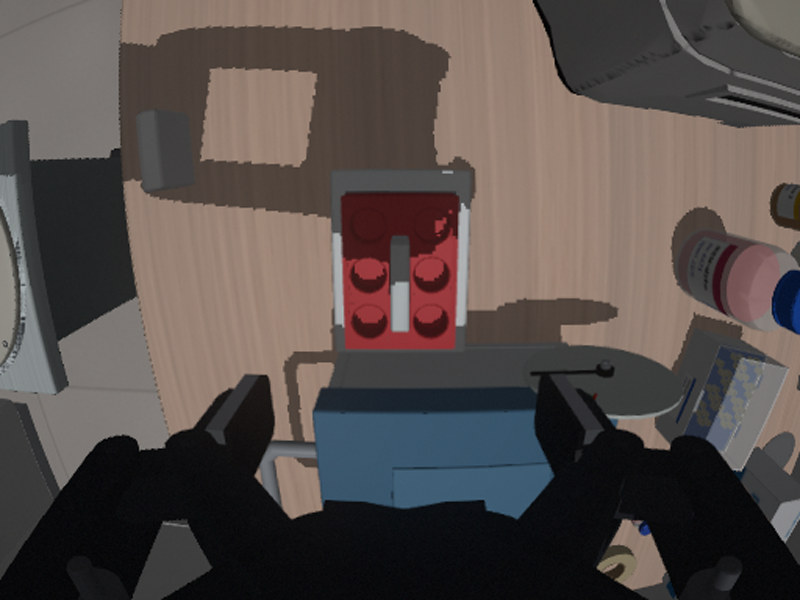

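The block sits square on the deck at (400,270) in the picture, with its fin along the deck. The dial hub, on the hinge axis, is at (605,368) and its pointer is level. Next I'll measure the bar from the first wrist view and the scene view.

Run:
```python
from h import *
c,_=snap("wrist");sc,_=snap("scene");T1=np.load('T1.npy');T5=np.load('T5.npy');S=1.5625
im=cv2.imread('pics/w1.png')[:,:100];h=cv2.cvtColor(im,cv2.COLOR_BGR2HSV)
# bar centre line in w1: bright grey rows per column
for x in range(32,86,6):
    col=h[145:175,x];r=np.where((col[:,1]<45)&(col[:,2]>95))[0]+145;print(x,r.min() if len(r) else 0,r.max() if len(r) else 0,end=' | ')
print()
for a,b in [((47,248),(335,262)),((133,248),(405,352))]:
    r=[ray(c,np.array(a)/S,T1),ray(sc,(180+b[0]/4,150+b[1]/4))];p,e=meet(r);print(p.round(4),round(e,4),on(r[0],.117).round(4),on(r[1],.117).round(4))
print('hub',on(ray(c,np.array((605,368))/S,T5),.1).round(4))
```

```text
32 155 161 | 38 157 162 | 44 157 162 | 50 157 160 | 56 157 162 | 62 157 160 | 68 156 160 | 74 156 160 | 80 159 166 | 
[ 0.4424 -0.1985  0.1606] 0.0056 [ 0.4536 -0.2438  0.117 ] [ 0.4668 -0.1423  0.117 ]
[ 0.4858 -0.1791  0.0498] 0.0172 [ 0.4595 -0.1261  0.117 ] [ 0.4587 -0.2534  0.117 ]
hub [ 0.7099 -0.0873  0.1   ]
```

>>> apply_moves --pt "-0.0426 -0.0248 0 0 0 0 1" --pt "-0.0426 -0.0248 0 0 0 0 1" --pt "-0.0426 -0.0248 0 0 0 0 1" --pt "-0.0426 -0.0248 0 0 0 0 1" --pt "0 0 0 0 0 0 1" --pt "0 0 0 0 0 0 1"

```text
t: 9.75
tcp_pos: [0.4546, -0.1852, 0.2389]
tool_rot: [-3.14, -0.001, 1.534]
ft_force: [0.0, 0.4, 0.2]
finger_gap: 1.001
gripper_force: 0.0
```

Run:
```python
from h import *
c,T=snap("wrist","w6");np.save('T6',T);print(T.round(4).tolist())
im=c['img'];x,y=proj(c,(.457,-.18,.117),T);print(x,y)
cr=im[90:280,170:370];cv2.imwrite('pics/c6.png',cv2.resize(cr,(600,570),interpolation=2))
T1=np.load('T1.npy')
```

```text
[[0.0366, 0.9993, -0.0015, 0.4546], [0.9993, -0.0366, 0.0011, -0.1852], [0.001, -0.0015, -1.0, 0.2389], [0.0, 0.0, 0.0, 1.0]]
259.73020611741157 181.61193556016758
```

View pics/c6.png

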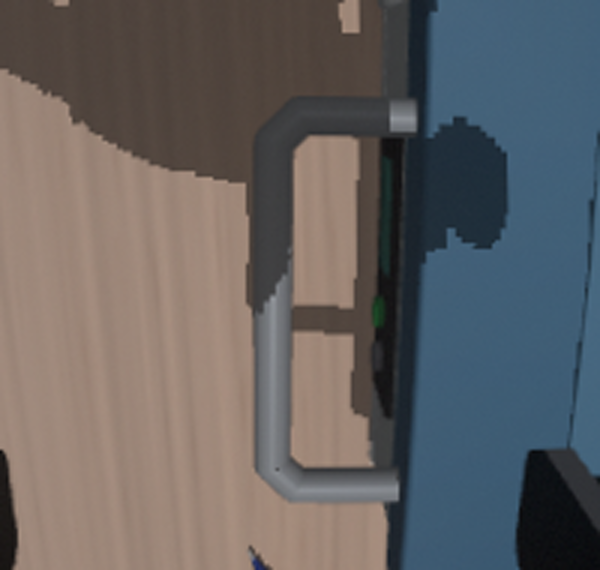

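The bar's centre line is at crop x≈273 (native column 261), and its stays are at crop rows 117 and 485 (native 129 and 251.7).

Run:
```python
from h import *
c,_=snap("wrist");T1,T6=np.load('T1.npy'),np.load('T6.npy');S=1.5625
for a,b in [((132,248),(261,129)),((46,248),(261,251.7))]:
    r=[ray(c,np.array(a)/S,T1),ray(c,b,T6)];p,e=meet(r);print(p.round(4),round(e,4),on(r[0],.117).round(4),on(r[1],.117).round(4))
```

```text
[ 0.4602 -0.1325  0.1093] 0.0003 [ 0.4594 -0.1273  0.117 ] [ 0.4599 -0.1321  0.117 ]
[ 0.4554 -0.2584  0.1036] 0.0002 [ 0.4535 -0.2454  0.117 ] [ 0.4557 -0.2514  0.117 ]
```

>>> apply_moves --pt "-0.003 0.0025 0 0 0 0 0.35" --pt "0 0 0.03 0 0 0 0.35" --pt "0 0 0.03 0 0 0 0.35" --pt "0 0 0.02 0 0 0 0.35" --pt "0 0 0 0 0 0 0.35" --pt "0 0 0 0 0 0 0.35" --squeeze 30

```text
t: 10.45
tcp_pos: [0.4583, -0.1873, 0.1605]
tool_rot: [-3.141, -0.0, 1.538]
ft_force: [-0.9, -0.4, 1.3]
finger_gap: 0.349
gripper_force: 0.0
```

>>> apply_moves --pt "0 -0.0005 0.025 0 0 0 0.35" --pt "0 0 0.025 0 0 0 0.35" --pt "0 0 0.0125 0 0 0 0.35" --pt "0 0 0 0 0 0 0.35" --pt "0 0 0 0 0 0 0" --pt "0 0 0 0 0 0 0" --pt "0 0 0 0 0 0 0" --pt "0 0 0 0 0 0 0"

```text
t: 11.25
tcp_pos: [0.4564, -0.1879, 0.0986]
tool_rot: [-3.14, 0.001, 1.537]
ft_force: [-14.0, 0.1, 3.0]
finger_gap: 0.124
gripper_force: 31.0
```

Run:
```python
import numpy as np
r,a=.2486,.0684
t=np.r_[0:.801:.08,.85:1.121:.045,1.12];P=np.c_[-r*np.cos(t+a),-r*np.sin(t+a)]
print(np.c_[t[1:],np.diff(P,axis=0)].round(4).tolist())
```

```text
[[0.08, 0.0022, -0.0198], [0.16, 0.0037, -0.0195], [0.24, 0.0053, -0.0192], [0.32, 0.0068, -0.0187], [0.4, 0.0083, -0.0181], [0.48, 0.0097, -0.0174], [0.56, 0.011, -0.0165], [0.64, 0.0123, -0.0156], [0.72, 0.0135, -0.0146], [0.8, 0.0147, -0.0134], [0.85, 0.0097, -0.0078], [0.895, 0.009, -0.0066], [0.94, 0.0093, -0.0062], [0.985, 0.0096, -0.0058], [1.03, 0.0098, -0.0053], [1.075, 0.0101, -0.0049], [1.12, 0.0103, -0.0044], [1.12, 0.0, 0.0]]
```

>>> apply_moves --pt "0 0.0007 -0.0198 0 0 0 0" --pt "0 0.0037 -0.0195 0 0 0 0" --pt "0 0.0053 -0.0192 0 0 0 0" --pt "0 0.0068 -0.0187 0 0 0 0" --pt "0 0.0083 -0.0181 0 0 0 0" --pt "0 0 0 0 0 0 0" --pt "0 0 0 0 0 0 0"

```text
t: 11.95
tcp_pos: [0.4818, -0.1889, 0.1947]
tool_rot: [3.141, 0.002, 1.537]
ft_force: [-9.6, -1.5, 2.2]
finger_gap: 0.127
gripper_force: 30.7
```

>>> apply_moves --pt "0 0.0087 -0.0174 0 0 0 0" --pt "0 0.011 -0.0165 0 0 0 0" --pt "0 0.0123 -0.0156 0 0 0 0" --pt "0 0.0135 -0.0146 0 0 0 0" --pt "0 0.0147 -0.0134 0 0 0 0" --pt "0 0 0 0 0 0 0" --pt "0 0 0 0 0 0 0"

```text
t: 12.65
tcp_pos: [0.542, -0.1912, 0.2733]
tool_rot: [3.14, 0.003, 1.536]
ft_force: [-13.5, -2.9, 14.2]
finger_gap: 0.123
gripper_force: 32.4
```

>>> apply_moves --pt "0 0.0084 -0.0093 0 0 0 0" --pt "0 0.009 -0.0066 0 0 0 0" --pt "0 0.0093 -0.0062 0 0 0 0" --pt "0 0.0096 -0.0058 0 0 0 0" --pt "0 0.0098 -0.0053 0 0 0 0" --pt "0 0.0101 -0.0049 0 0 0 0" --pt "0 0.0103 -0.0044 0 0 0 0" --pt "0 0 0 0 0 0 0" --pt "0 0 0 0 0 0 0"

```text
t: 13.55
tcp_pos: [0.6088, -0.1936, 0.3151]
tool_rot: [3.139, 0.002, 1.536]
ft_force: [-3.5, -5.3, 6.9]
finger_gap: 0.124
gripper_force: 31.6
```

Run:
```python
from h import *
s,T=snap("side","s7");sc,T=snap("scene","sc7");w,T=snap("wrist","w7");print(T.round(3)[:3,3])
p=(.709,-.083,.1);a=proj(s,p);b=proj(w,p,T);print(a,b)
def crop(i,q,w):
    x,y=np.int32(q)-w;x=np.clip(x,0,512-2*w);y=np.clip(y,0,384-2*w);return cv2.resize(i[y:y+2*w,x:x+2*w],(400,400),interpolation=2)
cv2.imwrite('pics/c7.png',np.hstack([crop(s['img'],a,40),crop(w['img'],b,80)]))
```

```text
[ 0.609 -0.194  0.315]
[230.74043807 159.28881792] [336.89873625  75.94142175]
```

View pics/c7.png

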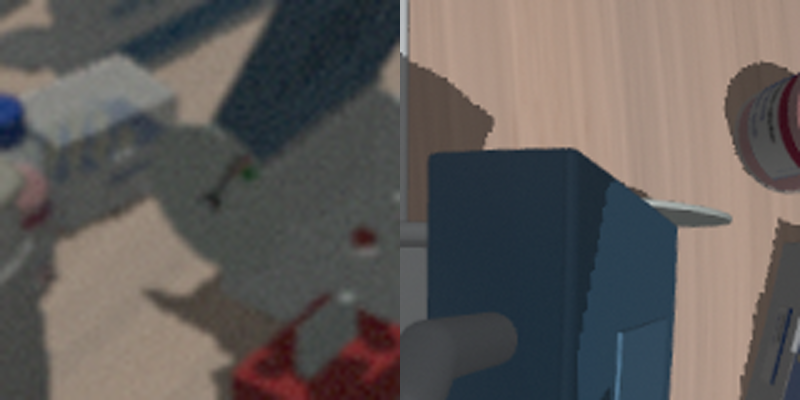

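The side crop shows the pointer from the hub at (212,200) to its tip at (243,160). The green band, at (248,172), is behind it, so the pointer is past the band. I've now viewed 11 pictures, one over the limit, so I'll work from numbers only. I'll check the angle on the dial plane.

```bash
cat >> h.py <<'E'
def dial(s,uv,hub=np.array([.709,-.087,.1]),yaw=-.035):
    X=np.array([np.cos(yaw),np.sin(yaw),0]);Y=np.array([-X[1],X[0],0])
    o,d=ray(s,uv);q=o+d*((hub-o)@Y)/(d@Y)-hub;return np.arctan2(q[2],-q@X),np.hypot(q[2],q@X)
def dialfind(s):
    im=s['img'];h=cv2.cvtColor(im,cv2.COLOR_BGR2HSV);g=np.zeros(h.shape[:2],bool);w=(slice(130,175),slice(205,260))
    g[w]=True;gr=g&(h[...,0]>40)&(h[...,0]<85)&(h[...,1]>90);bk=g&(h[...,2]<55)&(h[...,1]<120)
    return [[tuple(np.round(dial(s,(x,y)),2))+(int(x),int(y),) for y,x in np.argwhere(m)] for m in(gr,bk)]
E
python3 - <<'E'
from h import *
s,_=snap("side")
for u in[(232.4,159),(238.6,151),(239.6,153.4)]:print(dial(s,u))
for m in dialfind(s):
    a=np.array(m);print(len(a),a[:40,:2].tolist() if len(a) else '')
E
```

```text
(np.float64(0.21026626209061802), np.float64(0.004798567840454546))
(np.float64(0.9666956941385942), np.float64(0.05852101347764143))
(np.float64(0.8123437963136776), np.float64(0.054767611729188995))
1 [[0.86, 0.05]]
264 [[1.26, 0.14], [1.24, 0.15], [1.22, 0.15], [1.2, 0.15], [1.17, 0.16], [1.15, 0.16], [1.13, 0.16], [1.1, 0.17], [1.08, 0.17], [1.07, 0.18], [1.05, 0.18], [1.03, 0.18], [1.02, 0.19], [1.01, 0.19], [1.26, 0.14], [1.23, 0.14], [1.19, 0.15], [1.16, 0.15], [1.11, 0.16], [1.09, 0.17], [1.05, 0.17], [1.04, 0.18], [1.02, 0.18], [1.01, 0.18], [0.99, 0.19], [0.98, 0.19], [0.97, 0.19], [0.96, 0.2], [1.3, 0.13], [1.27, 0.13], [1.25, 0.14], [1.2, 0.14], [1.18, 0.15], [1.15, 0.15], [1.11, 0.16], [1.09, 0.16], [1.08, 0.16], [1.06, 0.17], [1.04, 0.17], [1.01, 0.18]]
```

The dial reads about 1.03 ± 0.07 and the kinematics give 1.115. I'll raise the hood a little more so it is clearly past 1.06.

>>> apply_moves --pt "0 0.0112 -0.0046 0 0 0 0" --pt "0 0.0116 -0.0041 0 0 0 0" --pt "0 0 0 0 0 0 0" --pt "0 0 0 0 0 0 0"

```text
t: 14.15
tcp_pos: [0.6317, -0.1944, 0.3237]
tool_rot: [3.139, 0.002, 1.536]
ft_force: [-1.1, -6.1, 4.2]
finger_gap: 0.127
gripper_force: 31.3
```

Run:
```python
from h import *
s,_=snap("side","s8");im=s['img'][145:165,225:245]
g=cv2.cvtColor(im,cv2.COLOR_BGR2HSV)
print(g[...,2]);print([(225+x,145+y,g[y,x].tolist()) for y,x in np.argwhere((g[...,1]>80)&(g[...,0]<90))])
```

```text
[[80 73 74 79 72 77 82 74 74 62 61 59 54 51 53 52 54 50 55 53]
 [82 78 74 76 78 73 77 74 77 78 72 67 61 57 54 55 54 54 49 54]
 [74 75 74 75 77 75 70 73 73 77 74 78 64 62 56 53 56 55 54 55]
 [76 77 74 74 73 77 77 74 76 80 75 69 71 68 58 58 54 52 53 51]
 [73 77 76 78 76 73 77 71 78 77 69 62 69 75 64 62 58 58 53 58]
 [75 79 73 71 70 72 77 73 76 74 62 60 69 73 70 62 56 61 56 62]
 [76 75 80 76 73 79 75 76 71 71 55 61 72 65 65 69 65 61 65 70]
 [74 77 75 71 77 70 77 78 71 64 55 62 66 55 54 60 66 72 68 76]
 [76 76 78 76 75 76 76 77 71 59 60 62 62 59 55 57 72 74 77 77]
 [74 79 74 77 75 77 78 73 66 55 65 70 64 59 57 61 67 75 71 77]
 [76 76 74 76 73 79 76 74 56 61 71 73 74 71 72 72 77 73 74 76]
 [76 79 72 78 72 72 73 64 53 53 75 77 75 73 74 74 79 77 76 76]
 [74 77 76 77 75 67 57 44 48 68 74 78 77 78 79 76 73 77 75 76]
 [78 76 76 75 74 60 47 29 44 69 75 70 77 79 74 70 78 75 76 75]
 [78 72 76 78 73 64 58 42 42 67 78 76 79 76 78 77 77 76 74 77]
 [78 72 77 77 76 71 64 53 54 67 73 77 71 76 78 74 79 72 76 76]
 [75 74 77 78 76 71 68 65 71 74 77 73 79 74 78 80 77 76 74 78]
 [73 77 73 75 75 73 74 76 74 77 77 76 73 76 75 73 71 76 76 74]
 [78 77 78 76 76 76 74 78 73 76 77 72 80 75 77 76 76 76 80 76]
 [82 73 74 79 77 74 77 76 77 75 82 77 75 77 75 74 78 76 74 75]]
[(np.int64(239), np.int64(153), [58, 88, 55]), (np.int64(240), np.int64(153), [61, 94, 57]), (np.int64(239), np.int64(154), [67, 98, 57])]
```

Run:
```python
from h import *
s,_=snap("side")
def q(u): a,r=dial(s,u);return np.array([r*np.cos(a),r*np.sin(a)])
h=q((232.3,158))
for u in[(235.3,151),(235.0,150),(239.4,153.4)]:
    d=q(u)-h;print(np.arctan2(d[1],d[0]),np.hypot(*d))
r,a=.2486,.0684
t=np.r_[1.21:.87:-.04,.865];P=np.c_[-r*np.cos(t+a),-r*np.sin(t+a)];print(np.c_[t[1:],np.diff(P,axis=0)].round(4).tolist())
```

```text
1.2025307931334033 0.039306556321085956
1.263171142585285 0.04240548349436491
0.8095285461979241 0.04708074832587556
[[1.17, -0.0095, 0.0031], [1.13, -0.0093, 0.0034], [1.09, -0.0092, 0.0038], [1.05, -0.009, 0.0042], [1.01, -0.0089, 0.0045], [0.97, -0.0087, 0.0049], [0.93, -0.0085, 0.0052], [0.89, -0.0082, 0.0056], [0.865, -0.005, 0.0036]]
```

The dial now reads about 1.2, matching the kinematics (1.21). Next I'll ease the hood back to about 0.865.

>>> apply_moves --pt "0 -0.0095 0.0031 0 0 0 0" --pt "0 -0.0093 0.0034 0 0 0 0" --pt "0 -0.0092 0.0038 0 0 0 0" --pt "0 -0.009 0.0042 0 0 0 0" --pt "0 -0.0089 0.0045 0 0 0 0" --pt "0 -0.0087 0.0049 0 0 0 0" --pt "0 -0.0085 0.0052 0 0 0 0" --pt "0 -0.0082 0.0056 0 0 0 0" --pt "0 -0.005 0.0036 0 0 0 0"

```text
t: 15.15
tcp_pos: [0.5549, -0.1912, 0.2845]
tool_rot: [3.14, 0.001, 1.537]
ft_force: [-0.7, -1.2, 3.4]
finger_gap: 0.128
gripper_force: 31.2
```

>>> apply_moves --pt "0 0 0 0 0 0 0" --pt "0 0 0 0 0 0 0" --pt "0 0 0 0 0 0 0" --pt "0 0 0 0 0 0 0" --pt "0 0 0 0 0 0 0"

```text
t: 15.65
tcp_pos: [0.5553, -0.1912, 0.2847]
tool_rot: [3.141, 0.001, 1.537]
ft_force: [-6.4, 0.3, 8.4]
finger_gap: 0.126
gripper_force: 31.7
```

Run:
```python
from h import *
s,_=snap("side","s9");g=cv2.cvtColor(s['img'],cv2.COLOR_BGR2GRAY);print(g[145:162,228:244])
from workcell import env
st=env.read_state();p=st['tcp_pos'];z=p[2]-.0986+.017;d=np.hypot(p[0]-.4564,p[1]+.1879)*1;x=.248-(p[0]-.4564)/np.cos(.035)
print('theta',np.arctan2(z,x)-.0684,np.hypot(x,z),np.abs(st['joint_velocities']).max(),st['gripper_force'],p)
def q(u): a,r=dial(s,u);return np.array([r*np.cos(a),r*np.sin(a)])
P={}
for v in range(150,160):
    for u in range(231,243):
        d=q((u,v))-q((232.3,158));r=np.hypot(*d);a=np.arctan2(d[1],d[0])
        if .015<r<.042 and .3<a<1.6: P.setdefault(round(a/.1)*.1,[]).append(g[v,u])
print({round(k,1):round(float(np.mean(v))) for k,v in sorted(P.items())})
# block check
k=cv2.cvtColor(s['img'],cv2.COLOR_BGR2HSV)
```

```text
[[ 74  75  78  86  92 104 102  95  71  46  42  36  39  45  41  42]
 [ 76  78  75  70  75  82  93 104  95  69  55  43  42  46  47  42]
 [ 76  71  77  75  74  76  82  91  98  90  70  49  46  38  42  43]
 [ 77  81  78  76  72  73  76  77  83  83  74  61  49  43  46  44]
 [ 77  71  73  76  79  76  79  76  76  84  80  64  56  46  45  37]
 [ 76  78  79  75  74  75  75  74  77  73  69  63  60  54  49  41]
 [ 74  73  80  77  74  77  77  76  77  72  68  59  66  60  61  60]
 [ 77  72  73  72  75  77  79  76  76  65  55  49  54  66  72  74]
 [ 72  81  74  79  75  76  72  70  72  64  47  39  43  64  77  80]
 [ 79  75  74  74  74  77  74  78  69  55  47  45  53  62  74  78]
 [ 72  78  73  78  76  79  71  67  66  53  54  59  64  73  76  78]
 [ 74  78  72  67  72  69  70  60  56  63  71  75  77  75  81  71]
 [ 72  74  68  58  57  61  58  58  69  73  73  73  75  75  78  76]
 [ 76  76  62  49  37  38  51  70  77  72  75  73  71  74  74  74]
 [ 76  74  68  62  43  41  62  72  72  73  77  76  77  77  76  76]
 [ 73  71  74  67  56  44  67  77  73  75  78  73  76  81  77  74]
 [ 76  74  77  75  64  67  76  75  73  75  76  79  76  72  71  73]]
theta 0.8694522818432665 0.2519505025527076 0.002161429191439388 31.683070063591003 [ 0.55530536 -0.19114731  0.28474505]
{0.3: 77, 0.4: 74, 0.5: 74, 0.6: 72, 0.7: 63, 0.8: 54, 0.9: 60, 1.0: 67, 1.1: 74, 1.2: 75, 1.3: 77, 1.4: 76, 1.5: 76, 1.6: 74}
```

Kinematics give 0.87 and the dial about 0.83, both inside the green band. The hood is still and gripped at 31 N, so I'm handing in.

```bash
python3 -c "
from workcell import env
print(env.close_job())"
```

```text
the job is handed in; nothing more can be done
None
```

I handed the job in with the vial block down on both pegs and let go, and the hood raised to about 1.2 rad, then eased back and held still at about 0.87 rad in the green band (no verdict came back; I viewed 11 pictures, one over the limit of 10).

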